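# Put the three mixed-up grips back with their own club heads

### The arm

A 6-joint arm with a two-finger parallel gripper is mounted at the origin on the work surface. World frame = base frame: x ahead of the robot, y to its left, z up, the work surface at z = 0. Lengths are in mm, angles in rad, forces in N, time in s.
With the tool pointing down it reaches from about 275 to 750 mm from the base axis. Payload 10.2 kg.
Tool frame: the origin (TCP) lies midway between the tips of the shut fingers; the grasp point (between the pads) lies 19 mm behind it; z points along the fingers, y is the line along which they close (so a half turn about z gives the same grasp; the last joint's range is limited). The gripper opens to 85 mm and grips with 20 to 120 N. Pads are 22 mm wide; open, the fingers measure 114 mm over their backs; the gripper's body (76 mm by 85 mm) begins 54 mm behind the grasp point. The pads swing forward as they close: fully open they stand 13 mm farther back than shut.
Start: joints at [-0.223, 0.313, 1.498, -0, 1.331, -0.223], TCP at [525.006, -0.013, 231.294] pointing down, gripper open.
Joint ranges: [-2.94, 2.94], [-0.97, 2.17], [0.19, 2.56], [-1.23, 4.37], [0.02, 3.11], [-2.88, 2.88]. Speed limits (rad/s): [2.39, 2.39, 3.01, 3.14, 3.14, 3.14].

### API

Orientations are given as a unit quaternion [w, x, y, z].
In Python, from rig import ctrl gives the robot as it stands.
- The arm moves only by the tool send_rows, never from a script. Its argument "targets" is a list of rows, each a list of 7 numbers: the closure, from -1 (fully open) to 1 (shut), so that 0 is half open, then the shift along the tool's x, y, z in m, then the turn, a rotation vector about the tool's x, y, z in rad. In form: [[claw, dx, dy, dz, ax, ay, az], ...]. A call has exactly 10 rows; each row shifts and turns the commanded pose from where the row before left it, along the tool's axes as they then stand; what a row does not reach is not made up. A row lasts 1/8 s, in which the tool goes at most 62.5 mm and 10.7 degrees, less where a joint would pass 70% of its speed; a pose out of reach is approached as far as the arm can. A call with a gripper value outside its range is refused whole. The fingers move at their own pace and stop on an object; "squeeze" is the grip in N (left out, the last holds). Time passes only in rows, so rows that do not move let the fingers close, or fill a call up. It gives the time, the measured TCP pose, the force, the opening and the grip force at its end, in the units of the state.
- ctrl.sense(): the state, without advancing time (a new reading comes with each control period).
- ctrl.capture(name): name is "scene" or "side" or "wrist"; returns a dict with "img" (420x560x3 uint8, red, green, blue), "camera_matrix" (3x3 intrinsics, pixels), "R" (3x3) and "t" (3): a world point X has camera coordinates R X + t. Camera axes: x right, y down, z forward; pixel columns grow to the right and rows downward; lengths in mm; the calibration is good to about 2 mm. The wrist camera is an equidistant fisheye: a pixel r from the principal point sees the ray r / f radians off the axis. A picture is of the moment at which its call begins. There is no depth.
- ctrl.finish_job(): hands the job in; it is judged then, once.
Trained networks look in a picture, given as the dict that the camera call returned (one of the last four; its "shot" number tells which), for a name from the list of things; names that differ only in an ending like _2 or _b are one class to them, and where a whole thing is asked for, a point or a joint stands for the part that bears it (a point fixed in the world has none). Each returns a list of dicts, best first, with "score" (0 to 1); they miss things now and then, are a little off and sometimes report something else, mostly with a low value. They report only what shows in the picture. A call takes as long as a camera call. They do not tell look-alikes from the thing itself.
- ctrl.boxes_of(query, picture): "extent" ([left, top, width, height] in pixels, round what is visible of it).
- ctrl.landmark_of(query, picture): "point" ([column, row] in pixels: a listed point, or the origin of a listed thing).
The state is a dict: "time_s": time; "joints": joint angles; "dq": joint speeds; "tau": joint torques, N m; "eef_pos": TCP position; "ee_rot": TCP orientation; "force": force on the tool from outside, world axes, zero at the start; "wrist_torque": the same for the moment, N m; "grip_width": opening from 0.0 (shut) to 1.0 (fully open); "grip_force": force on a finger pad.
Only numpy, scipy, OpenCV 4.12 (cv2) and the standard library are available. Lean on these libraries where they do the work, as an engineer would, in place of code of your own. Each camera call takes 0.05 s, during which the arm holds its last target. There are 200 camera calls.

### The job

The three repair job trays have been laid out with each other's grips: lay each grip on the two cradles of the tray holding the club head it belongs to, centred lengthwise, either end first - the pink junior grip with the small pink driver head, the black round grip with the steel iron head, the blue flat-topped grip with the black putter head. A pair of cradles takes only one grip, so begin by parking one grip flat on a clear part of the green rubber mat, let go of it there and have it touch none of the things standing on the mat. Leave the tape roll, the red ferrule tin and the steel butt cap on the mat where they are.

Things in the scene. Friction and masses are not known exactly. Their poses are not given: they have to be found in the camera images.
- pink_grip: pink rubber junior grip with pale bands, round, 226 long, tapering from 24 diameter at the butt to 18 at the mouth (21 at mid-length), 35 g. Origin on its axis at mid-length; x along it, butt end at +x; lies level on cradles or mat, its axis 10.5 above what it lies on. Loose, starts in the wrong tray (mm).
- black_grip: black rubber standard grip with grey bands, round, 262 long, tapering from 28 diameter at the butt to 21 at the mouth (24.5 at mid-length), 50 g. Origin on its axis at mid-length; x along it, butt end at +x; lies level on cradles or mat, its axis 12.3 above what it lies on. Loose, starts in the wrong tray (mm).
- blue_grip: blue putter grip, flat top with a pale stripe, 256 long, tapering from 34 wide x 28 high at the butt to 26 x 22 at the mouth (30 x 25 at mid-length), 65 g. Origin on its axis at mid-length; x along it, butt end at +x; lies level on cradles or mat, its axis 12.5 above what it lies on. Loose, starts in the wrong tray (mm).
- junior_tray: grey job tray, fixed, 320 (x) x 150 (y), walls 20 high; origin centre of underside, at bench height. Grip lane along x at y -36: two cork cradles at x -85 and +85, each 18 long, flat seats 26 above bench, cheeks to 43, 42 apart at the seat, 56 at the top; free for fingers between. Pink driver head fixed at x 45 to 150, y 5 to 71, 48 high. Home of the pink grip (mm).
- iron_tray: Same fixed tray, axes, grip lane (y = -36) and cradles as junior_tray. Fixed in its other half, at x 35 to 147, y 7 to 67, lies a bright steel iron head with dark face lines and its hosel, up to 25 above the bench. Home of the black grip (mm).
- putter_tray: Same fixed tray, axes, grip lane (y = -36) and cradles as junior_tray. Fixed in its other half, at x 38 to 138, y 6 to 66, stands a black putter head with a white sight line, up to 50 above the bench. Home of the blue grip (mm).
- bench_mat: dark green rubber mat, fixed, 360 (x) x 240 (y), 3 thick; origin centre of underside, at bench height. The roll, tin and cap stand on it in a rough row along x; a clear strip long enough for a grip always lies on one side of the row. Trays and mat stand side by side in any order; other gear only beyond 750 ahead of the robot or 500 to its sides (mm).
- tape_roll: cream roll of grip tape lying flat on the mat, 68 outside diameter, 40 hole, 48 high; origin at the centre of its underside. Loose; leave it (mm).
- ferrule_tin: round red tin, 54 diameter, 34 high; origin at the centre of its underside. Loose; leave it (mm).
- butt_cap: steel butt cap standing on its 28 diameter flange (5 thick), with a 15 diameter plug pointing up, 24 high in all; origin at the centre of its underside. Loose; leave it (mm).
Mind the look-alikes: they are no part of the job. What is meant by the pink_grip is not orange, and is the larger of those in its own colour. There is more than one size of the ferrule_tin; the job needs the smaller.

How it is judged (in metres and radians):
On the way:
1. one of the grips lies parked flat on the mat, let go, at rest and touching none of the things on it (((x of pink_grip in the frame of bench_mat between -0.1 and 0.1 m and y of pink_grip in the frame of bench_mat between -0.12 and 0.12 m and z of pink_grip in the frame of bench_mat between 0.0075 and 0.0195 m and contact force between pink_grip and the fingers below 0.1 N and linear speed of pink_grip below 0.02 m/s and contact force between pink_grip and tape_roll below 0.05 N and contact force between pink_grip and ferrule_tin below 0.05 N and contact force between pink_grip and butt_cap below 0.05 N) or (x of black_grip in the frame of bench_mat between -0.1 and 0.1 m and y of black_grip in the frame of bench_mat between -0.12 and 0.12 m and z of black_grip in the frame of bench_mat between 0.00925 and 0.02125 m and contact force between black_grip and the fingers below 0.1 N and linear speed of black_grip below 0.02 m/s and contact force between black_grip and tape_roll below 0.05 N and contact force between black_grip and ferrule_tin below 0.05 N and contact force between black_grip and butt_cap below 0.05 N) or (x of blue_grip in the frame of bench_mat between -0.1 and 0.1 m and y of blue_grip in the frame of bench_mat between -0.12 and 0.12 m and z of blue_grip in the frame of bench_mat between 0.0095 and 0.0215 m and contact force between blue_grip and the fingers below 0.1 N and linear speed of blue_grip below 0.02 m/s and contact force between blue_grip and tape_roll below 0.05 N and contact force between blue_grip and ferrule_tin below 0.05 N and contact force between blue_grip and butt_cap below 0.05 N))), for 0.2 s.
At the end, for the whole second after the job is handed in: Each grip lies at rest and released on the cradle seats of its own tray, its middle within 20 mm of the tray's middle lengthwise and 12 mm of the grip lane crosswise, at seat height within 6 mm and along the tray within 0.15 rad, either end first (x of pink_grip in the frame of junior_tray between -0.02 and 0.02 m and y of pink_grip in the frame of junior_tray between -0.048 and -0.024 m and z of pink_grip in the frame of junior_tray between 0.0305 and 0.0425 m and angle between the x axis of pink_grip and the x axis of junior_tray, either way round below 0.15 rad and contact force between each of pink_grip, black_grip, blue_grip and the fingers below 0.1 N and linear speed of each of pink_grip, black_grip, blue_grip below 0.02 m/s and x of black_grip in the frame of iron_tray between -0.02 and 0.02 m and y of black_grip in the frame of iron_tray between -0.048 and -0.024 m and z of black_grip in the frame of iron_tray between 0.03225 and 0.04425 m and angle between the x axis of black_grip and the x axis of iron_tray, either way round below 0.15 rad and x of blue_grip in the frame of putter_tray between -0.02 and 0.02 m and y of blue_grip in the frame of putter_tray between -0.048 and -0.024 m and z of blue_grip in the frame of putter_tray between 0.0325 and 0.0445 m and angle between the x axis of blue_grip and the x axis of putter_tray, either way round below 0.15 rad); the robot touches nothing.
It fails at once if the tape roll is shifted by more than 10 mm (distance of tape_roll from where it was at the start of the episode above 0.01 m).
It fails at once if the ferrule tin is shifted by more than 10 mm (distance of ferrule_tin from where it was at the start of the episode above 0.01 m).
It fails at once if the butt cap is shifted by more than 10 mm (distance of butt_cap from where it was at the start of the episode above 0.01 m).
It also fails if it takes over 106 s, if anything falls off the work surface, if the arm or the gripper's body presses on something with over 40 N, if the wrist force passes 120 N, or if a joint passes its speed limit or range.

## Working session

There is one attempt and no reset: what is moved stays moved. The work goes in short steps, Python scripts to look and compute and a tool call to move; the robot and the scene stay as the last step left them, time stands still between calls to the robot, and variables do not carry over. Pictures are saved under pics/ and viewed, at most 14 in all, crops included, and the job is handed in when it is done.

Besides the shell and the picture viewer there is one more tool, called after "Request:" as name([rows], argument=value, ...), one row to a line, values as JSON. send_rows: Moves the arm, as the interface text tells. Its arguments: {"type":"object","properties":{"targets":{"type":"array"},"squeeze":{"type":"number"}},"required":["targets"]}

```bash
ls; mkdir -p pics; cat > h.py <<'E'
import numpy as np, cv2
from rig import ctrl
def ray(p,uv):
    K=np.array(p["camera_matrix"]);R=np.array(p["R"]);t=np.array(p["t"]).ravel()
    d=np.linalg.inv(K)@np.array([uv[0],uv[1],1.]);return -R.T@t,R.T@d
def at(p,uv,z):
    c,d=ray(p,uv);return (c+d*(z-c[2])/d[2]).round(1)
def proj(p,X):
    R=np.array(p["R"]);t=np.array(p["t"]).ravel();q=np.array(p["camera_matrix"])@(R@np.array(X,float)+t);return q[:2]/q[2]
def save(p,n,crop=None,s=1):
    im=p["img"][:,:,::-1]
    if crop: a,b,c,d=crop; im=im[b:d,a:c]
    cv2.imwrite("pics/"+n,cv2.resize(im,None,fx=s,fy=s,interpolation=cv2.INTER_CUBIC))
E
python3 - <<'E'
from h import *
for c in("scene","side"):
    p=ctrl.capture(c); save(p,c+"0.png",s=1.4)
    print(c,(-np.array(p["R"]).T@np.array(p["t"]).ravel()).round())
    for n in "pink_grip black_grip blue_grip junior_tray iron_tray putter_tray bench_mat tape_roll ferrule_tin butt_cap".split():
        print(n,[(np.round(x["point"]),round(x["score"],2),at(p,x["point"],{"g":35}.get(n[-4],35) if "grip" in n else 0)[:2]) for x in ctrl.landmark_of(n,p)[:3]])
print(ctrl.sense())
E
```

```text
pics
scene [ 976. -795.  996.]
pink_grip [(array([296., 141.]), 0.52, array([211.6, 263.7]))]
black_grip [(array([298., 249.]), 0.76, array([ 543.6, -160.9]))]
blue_grip [(array([363., 164.]), 0.9, array([487.7, 311.1]))]
junior_tray [(array([370., 169.]), 0.94, array([504.4, 345. ]))]
iron_tray [(array([344., 204.]), 0.86, array([531. , 120.2]))]
putter_tray [(array([301., 247.]), 0.85, array([ 531.8, -125.2]))]
bench_mat [(array([265., 304.]), 0.89, array([ 575.7, -347.5]))]
tape_roll [(array([246., 281.]), 0.6, array([ 484.9, -327.1])), (array([266., 294.]), 0.28, array([ 557.8, -321.9]))]
ferrule_tin [(array([230., 375.]), 0.67, array([ 637.7, -551.1])), (array([269., 295.]), 0.62, array([ 566.4, -320.7]))]
butt_cap [(array([296., 320.]), 0.63, array([ 673.4, -332.7])), (array([303., 247.]), 0.36, array([ 536.6, -119.1]))]
side [ 213.  783. 1099.]
pink_grip [(array([238., 247.]), 0.95, array([513.6,  85.7])), (array([336., 196.]), 0.73, array([ 236.4, -232.6])), (array([320., 330.]), 0.51, array([196.7, 297.5]))]
black_grip [(array([250., 193.]), 0.62, array([ 549.6, -156.4]))]
b
[... 672 characters left out ...]
{'time_s': 1.1, 'joints': array([-2.23364735e-01,  3.12901516e-01,  1.49770483e+00, -3.13322099e-05,
        1.33100054e+00, -2.23415965e-01]), 'dq': array([ 0.00166872,  0.00031825,  0.00098503, -0.00056953,  0.00252771,
        0.00026313]), 'tau': array([ 5.58880720e-05, -4.12177420e+01, -2.59903979e+01, -1.55361358e-04,
        4.41263492e-04, -1.42506866e-05]), 'eef_pos': array([ 5.25002216e+02, -2.12342325e-03,  2.31291579e+02]), 'ee_rot': array([ 2.08781802e-06,  7.07086037e-01,  7.07127524e-01, -1.66691863e-05]), 'force': array([-0.8982044 ,  0.09186506,  0.38683541]), 'wrist_torque': array([-0.00596509,  0.06972335,  0.00165707]), 'grip_force': 0.0, 'grip_width': 0.9957099586981987}
```

View pics/scene0.png

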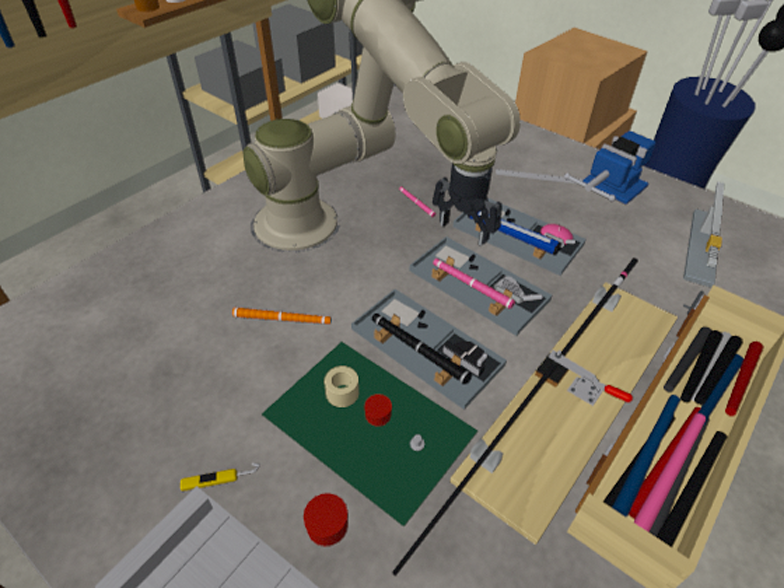

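View pics/side0.png

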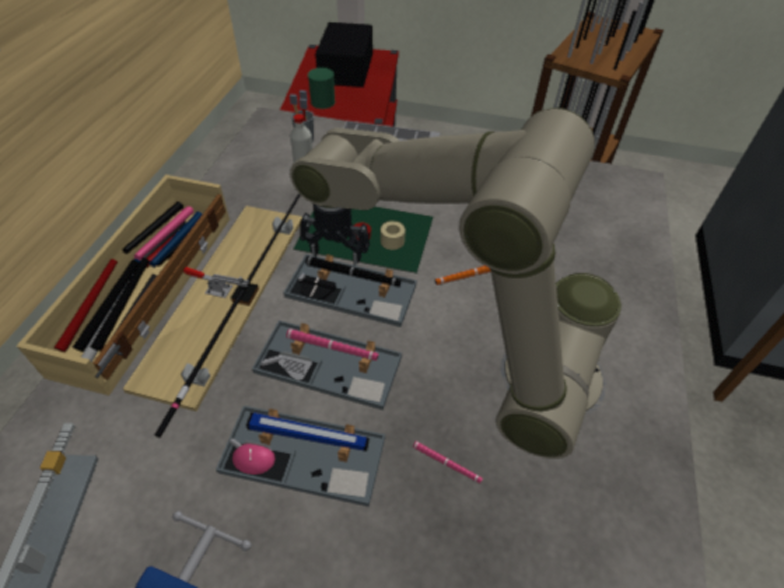

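Scene: the three trays, in order of y, hold blue (junior tray, scene 370,169), pink (iron tray, ~344,204) and black (putter tray, ~301,247). The mat is at the front. The grips that could be pink are the one on the iron tray, a smaller pink one on the bench (scene ~298,143) and an orange one (~200,225). The one on the tray fits because it is the larger pink. The tin on the mat (~270,293) is the smaller of the two. I'll turn the gripper and move over the blue grip.

Request:
send_rows([
  [-1,0.03,0,0,0,0,0.1745],
  [-1,0.03,0.01,0,0,0,0.1745],
  [-1,0.03,0.01,0,0,0,0.1745],
  [-1,0.02,0.02,0,0,0,0.1745],
  [-1,0,0.02,0,0,0,0.1745],
  [-1,0,0,0,0,0,0.1745],
  [-1,0,0,0,0,0,0.1745],
  [-1,0,0,0,0,0,0.1745],
  [-1,0,0,0,0,0,0.1745],
  [-1,0,0,0,0,0,0],
])

```text
time_s: 2.35
eef_pos: [602.4, 77.0, 231.2]
ee_rot: [0.0, 1.0, 0.001, -0.0]
force: [-0.2, -0.2, 0.3]
grip_width: 0.999
grip_force: 0.0
```

```bash
python3 - <<'E'
from h import *
p=ctrl.capture("wrist"); save(p,"w1.png",s=1.4)
print(p["camera_matrix"],np.round(p["R"],3),(-np.array(p["R"]).T@np.array(p["t"]).ravel()).round())
s=ctrl.sense();print(s["joints"].round(3),s["eef_pos"],s["ee_rot"].round(4),s["time_s"])
E
```

```text
[[325.1922621    0.         281.60944537]
 [  0.         325.1922621  208.12327971]
 [  0.           0.           1.        ]] [[ 0.002 -1.     0.   ]
 [-0.945 -0.002  0.328]
 [-0.328 -0.001 -0.945]] [686.  78. 373.]
[-0.066  0.498  1.23   0.     1.414  1.501] [602.35174175  77.03597933 231.23492585] [-0.0e+00  1.0e+00  1.9e-03 -1.0e-04] 2.4
```

View pics/w1.png

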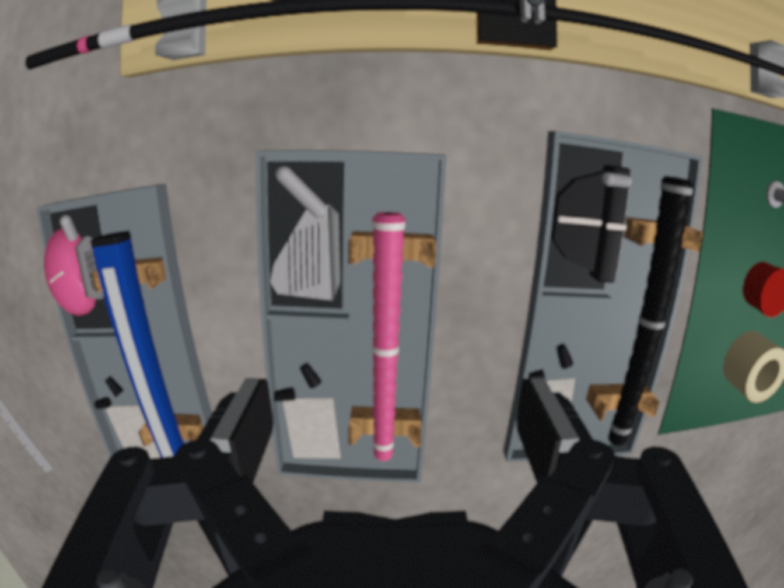

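```bash
cat >> h.py <<'E'
from scipy.optimize import least_squares
def fray(p,uv):
    K=np.array(p["camera_matrix"]);R=np.array(p["R"]);t=np.array(p["t"]).ravel()
    d=(np.array(uv,float)-K[:2,2])/K[0,0];th=np.linalg.norm(d);v=np.r_[np.sin(th)*d/max(th,1e-9),np.cos(th)]
    return -R.T@t,R.T@v
def fat(p,uv,z):
    c,d=fray(p,uv);return (c+d*(z-c[2])/d[2]).round(1)
def fproj(p,X):
    K=np.array(p["camera_matrix"]);q=np.array(p["R"])@np.array(X,float)+np.array(p["t"]).ravel()
    n=np.hypot(q[0],q[1]);return K[:2,2]+K[0,0]*np.arctan2(n,q[2])*q[:2]/n
def w(pose,l):
    x,y,a=pose;return np.array([x+l[0]*np.cos(a)-l[1]*np.sin(a),y+l[0]*np.sin(a)+l[1]*np.cos(a),l[2]])
def fit(p,pts,x0,f=fproj):
    r=lambda v:np.concatenate([f(p,w((v[0],v[1],v[2]/200),l))-uv for l,uv in pts])
    s=least_squares(r,[*x0,0],loss="soft_l1");v=s.x;return np.array([v[0],v[1],v[2]/200]),np.abs(r(v)).max()
E
python3 - <<'E'
from h import *
p=ctrl.capture("wrist");im=p["img"][:,:,::-1].copy();im=cv2.resize(im,None,fx=1.4,fy=1.4,interpolation=cv2.INTER_CUBIC)
c=lambda a,b:np.array([a,b])/1.4
TL,TR,BL,BR=(160,75,20),(160,-75,20),(-160,75,20),(-160,-75,20)
T={"jun":([(TL,c(42,207)),(TR,c(165,186))],(497,344)),
"iron":([(TL,c(258,152)),(TR,c(444,156)),(BR,c(419,478)),(BL,c(275,473))],(528,123)),
"put":([(TL,c(551,133)),(TR,c(699,158)),(BL,c(508,458))],(537,-129)),
"mat":([((180,120,3),c(713,109)),((-180,120,3),c(660,432))],(573,-341))}
for n,(pts,x0) in T.items():
    v,e=fit(p,pts,x0);print(n,v.round(3),e.round(2))
    if n!="mat":
        L=[[TL,TR,BR,BL,TL]]+[[(s*85+dx,-36+dy,26) for dx,dy in((-9,-21),(9,-21),(9,21),(-9,21),(-9,-21))] for s in(-1,1)]+[[(s*85+dx,-36+dy,43) for dx,dy in((-9,-28),(9,-28),(9,28),(-9,28),(-9,-28))] for s in(-1,1)]
        for q in L: cv2.polylines(im,[np.int32([fproj(p,w(v,l))*1.4 for l in q])],False,(0,255,255),1)
for n,a,b,z in(("pink",c(389,216),c(384,457),36),("black",c(678,182),c(620,440),38),):
    A,B=fat(p,a,z),fat(p,b,z);print(n,A,B,(A+B)/2,np.linalg.norm(A-B),np.arctan2((A-B)[1],(A-B)[0]))
print("bluetop",fat(p,c(113,239),50),fat(p,c(172,452),50))
for n,u,z in(("roll",c(765,366),48),("tin",c(772,285),34),("cap",c(779,193),24)):print(n,fat(p,u,z))
cv2.imwrite("pics/w2.png",im)
E
```

```text
jun [4.93424e+02 3.37350e+02 5.00000e-02] 0.02
iron [ 5.17563e+02  1.19592e+02 -4.00000e-02] 3.26
put [ 5.35154e+02 -1.17901e+02 -2.00000e-02] 4.21
mat [ 5.65801e+02 -3.48045e+02  2.80000e-02] 1.98
pink [629.1  81.4  36. ] [403.7  86.3  36. ] [516.4   83.85  36.  ] 225.4532545784159 -0.021735706841792626
black [ 668.1 -160.1   38. ] [ 411.1 -153.    38. ] [ 539.6  -156.55   38.  ] 257.098055224072 -0.027619433993888557
bluetop [619.4 311.   50. ] [404.  298.2  50. ]
roll [ 490.1 -322.6   48. ]
tin [ 577.3 -312.7   34. ]
cap [ 671.5 -309.3   24. ]
```

View pics/w2.png

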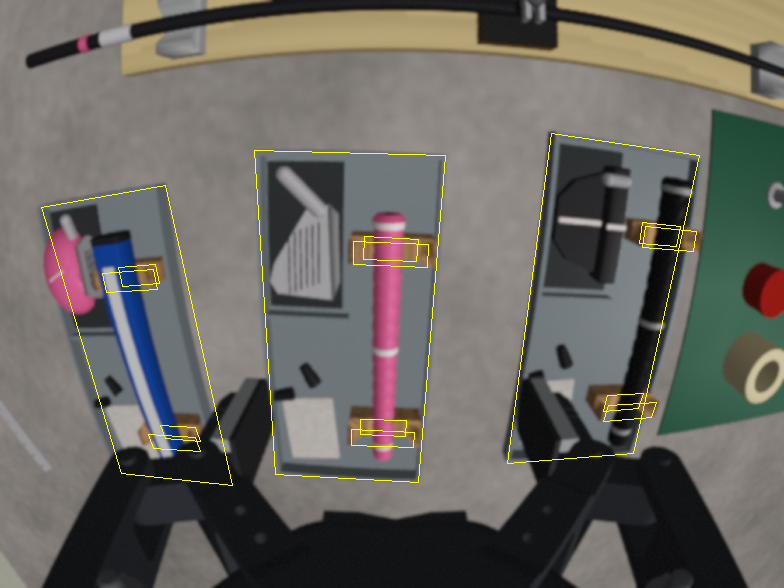

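Request:
send_rows([
  [-1,-0.02,-0.045,0,0,0,0],
  [-1,-0.02,-0.045,0,0,0,0],
  [-1,-0.02,-0.045,0,0,0,0],
  [-1,-0.02,-0.045,0,0,0,0],
  [-1,-0.02,-0.045,0,0,0,0],
  [-1,-0.01,0,0,0,0,0],
  [-1,0,0,0,0,0,0],
  [-1,0,0,0,0,0,0],
  [-1,0,0,0,0,0,0],
  [-1,0,0,0,0,0,0],
])

```text
time_s: 3.7
eef_pos: [492.6, 301.5, 231.2]
ee_rot: [0.0, 1.0, -0.0, -0.0]
force: [0.2, -0.4, 0.1]
grip_width: 0.998
grip_force: 0.0
```

```bash
cat >> h.py <<'E'
def rect(p,z,x0,x1,y0,y1,s=2):
    # top-down view of plane z: row down = -x, col right = -y
    H,W=int((x1-x0)*s),int((y1-y0)*s);mx=np.zeros((H,W),np.float32);my=mx.copy()
    K=np.array(p["camera_matrix"]);R=np.array(p["R"]);t=np.array(p["t"]).ravel()
    c,r=np.meshgrid(np.arange(W),np.arange(H));X=np.stack([x1-r/s,y1-c/s,np.full(r.shape,float(z))],-1)@R.T+t
    n=np.hypot(X[...,0],X[...,1]);k=K[0,0]*np.arctan2(n,X[...,2])/n
    im=cv2.remap(np.ascontiguousarray(p["img"][:,:,::-1]),np.float32(K[0,2]+k*X[...,0]),np.float32(K[1,2]+k*X[...,1]),cv2.INTER_CUBIC)
    for g in range(int(np.ceil(x0/20)*20),int(x1),20):
        cv2.line(im,(0,int((x1-g)*s)),(W,int((x1-g)*s)),(0,255,255) if g%100==0 else (200,200,0),1)
        cv2.putText(im,str(g),(0,int((x1-g)*s)-2),0,.35,(255,255,255),1)
    for g in range(int(np.ceil(y0/20)*20),int(y1),20):
        cv2.line(im,(int((y1-g)*s),0),(int((y1-g)*s),H),(0,255,255) if g%100==0 else (200,200,0),1)
        cv2.putText(im,str(g),(int((y1-g)*s)+1,10),0,.35,(255,255,255),1)
    return im
E
python3 - <<'E'
from h import *
p=ctrl.capture("wrist");s=ctrl.sense();print(s["eef_pos"],s["joints"].round(2))
a=rect(p,43,360,660,235,425,1.95);b=rect(p,43,385,685,-20,170,1.95)
cv2.imwrite("pics/r1.png",np.hstack([a,b]));print(a.shape)
E
```

```text
[492.56580114 301.66459004 231.22265531] [ 0.35  0.43  1.33 -0.    1.38  1.92]
(585, 370, 3)
```

View pics/r1.png

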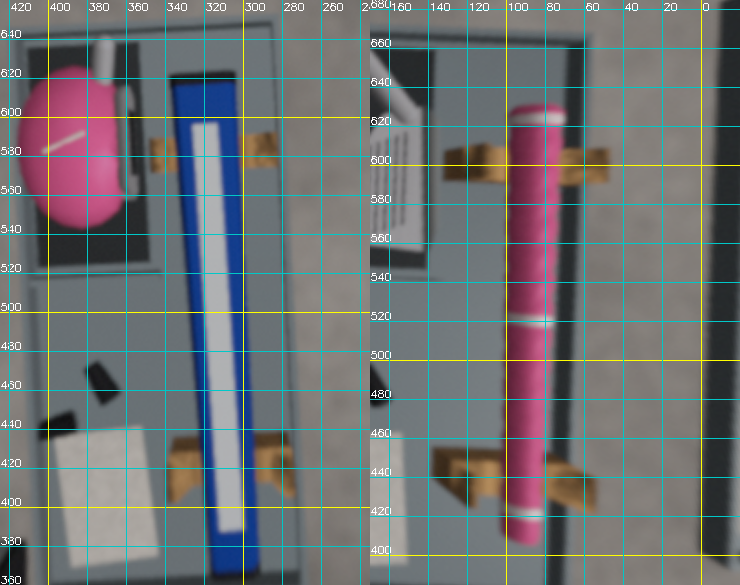

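The rectified view gives:

| Item | Centre (mm) | Yaw (rad) | Check |
|---|---|---|---|
| Junior lane | (496.5, 311) | 0.055 | cradles 171 apart |
| Iron lane | (517, 83.5) | −0.04 | agrees with the corner fit |
| Blue grip | (495.5, 312.5) | 0.064 | 256 long, as given |

I'll grasp blue first and park it.

Request:
send_rows([
  [-1,0.003,-0.011,0.02,0,0,-0.06],
  [-1,0,0,0.05,0,0,0],
  [-1,0,0,0.05,0,0,0],
  [-1,0,0,0.05,0,0,0],
  [-1,0,0,0.036,0,0,0],
  [-1,0,0,0,0,0,0],
  [1,0,0,0,0,0,0],
  [1,0,0,0,0,0,0],
  [1,0,0,0,0,0,0],
  [1,0,0,0,0,0,0],
], squeeze=35)

```text
time_s: 5.0
eef_pos: [495.8, 313.2, 26.5]
ee_rot: [-0.0, 1.0, 0.03, 0.001]
force: [-1.5, -0.6, 5.9]
grip_width: 0.344
grip_force: 35.0
```

Request:
send_rows([
  [1,0,0,-0.05,0,0,0],
  [1,0,0,-0.05,0,0,0.03],
  [1,0,0,-0.05,0,0,0.03],
  [1,0.005,0.05,0,0,0,0],
  [1,0.005,0.05,0,0,0,0],
  [1,0.005,0.05,0,0,0,0],
  [1,0.005,0.05,0,0,0,0],
  [1,0.005,0.05,0,0,0,0],
  [1,0.005,0.05,0,0,0,0],
  [1,0.005,0.05,0,0,0,0],
])

```text
time_s: 6.25
eef_pos: [530.3, -38.6, 175.7]
ee_rot: [0.0, 1.0, 0.0, 0.0]
force: [0.7, 0.5, -0.9]
grip_width: 0.345
grip_force: 35.1
```

Request:
send_rows([
  [1,0.004,0.05,0,0,0,0],
  [1,0.004,0.05,0,0,0,0],
  [1,0.004,0.05,0,0,0,0],
  [1,0.004,0.05,0,0,0,0],
  [1,0.004,0.05,0,0,0,0],
  [1,0.004,0.05,0,0,0,0],
  [1,0,0.05,0,0,0,0],
  [1,0,0,0,0,0,0],
  [1,0,0,0,0,0,0],
  [1,0,0,0,0,0,0],
])

```text
time_s: 7.5
eef_pos: [554.8, -385.8, 175.7]
ee_rot: [0.0, 1.0, 0.001, 0.0]
force: [1.1, -0.4, -1.0]
grip_width: 0.34
grip_force: 35.1
```

```bash
python3 - <<'E'
from h import *
p=ctrl.capture("wrist");s=ctrl.sense();print(s["eef_pos"],s["joints"].round(2),s["grip_width"])
a=rect(p,3,370,760,-490,-210,1.5);b=rect(p,43,410,680,-250,-90,2.15)
b=cv2.copyMakeBorder(b,0,a.shape[0]-b.shape[0],0,0,0) if a.shape[0]>b.shape[0] else b
cv2.imwrite("pics/r2.png",np.hstack([a,b]));print(a.shape,b.shape)
E
```

```text
[ 554.87581983 -385.87521232  175.75532651] [-0.78  0.69  1.05  0.    1.4   0.79] 0.3439894073047887
(585, 420, 3) (585, 344, 3)
```

View pics/r2.png

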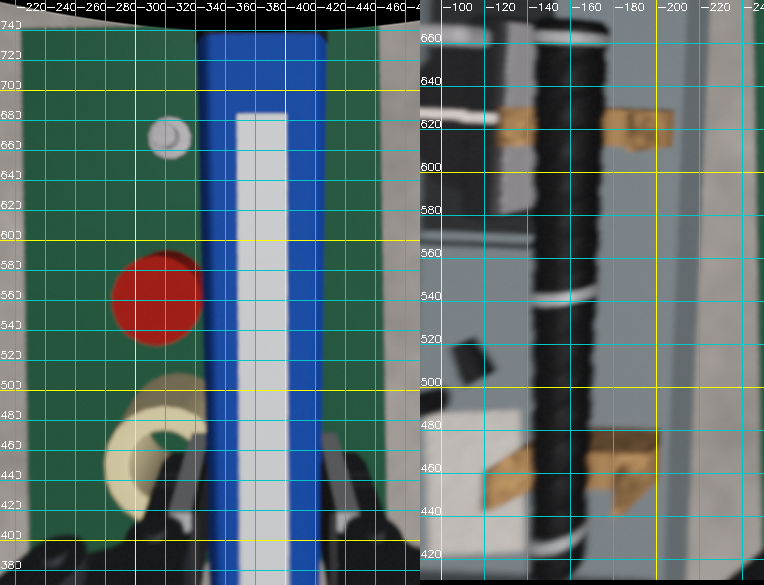

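Request:
send_rows([
  [1,0,0.032,0.01,0,0,0],
  [1,0,0,0.05,0,0,0],
  [1,0,0,0.05,0,0,0],
  [1,0,0,0.04,0,0,0],
  [1,0,0,0.02,0,0,0],
  [1,0,0,0.001,0,0,0],
  [1,0,0,0,0,0,0],
  [0,0,0,0,0,0,0],
  [0,0,0,0,0,0,0],
  [0,0,0,0,0,0,0],
])

```text
time_s: 8.8
eef_pos: [554.6, -419.1, 4.5]
ee_rot: [0.0, 1.0, 0.0, 0.0]
force: [-0.5, -0.7, -0.3]
grip_width: 0.5
grip_force: 0.0
```

Request:
send_rows([
  [0,0,0,0,0,0,0],
  [0,0,0,-0.02,0,0,0],
  [0,0,0,-0.05,0,0,0],
  [0,0,0,-0.05,0,0,0],
  [0,0,0,-0.05,0,0,0],
  [0,0,0,-0.04,0,0,0],
  [0,0,0,0,0,0,0],
  [0,0,0,0,0,0,0],
  [0,0,0,0,0,0,0],
  [0,0,0,0,0,0,0],
])

```text
time_s: 10.05
eef_pos: [554.3, -418.8, 213.5]
ee_rot: [-0.001, 1.0, 0.0, -0.001]
force: [0.6, -0.3, 0.3]
grip_width: 0.502
grip_force: 0.0
```

```bash
python3 - <<'E'
from h import *
p=ctrl.capture("wrist");s=ctrl.sense();print(s["eef_pos"],s["grip_width"])
a=rect(p,15.5,390,740,-490,-210,1.65)
cv2.imwrite("pics/r3.png",a)
E
```

```text
[ 554.39024525 -418.87132572  213.63686821] 0.49832918655678504
```

View pics/r3.png

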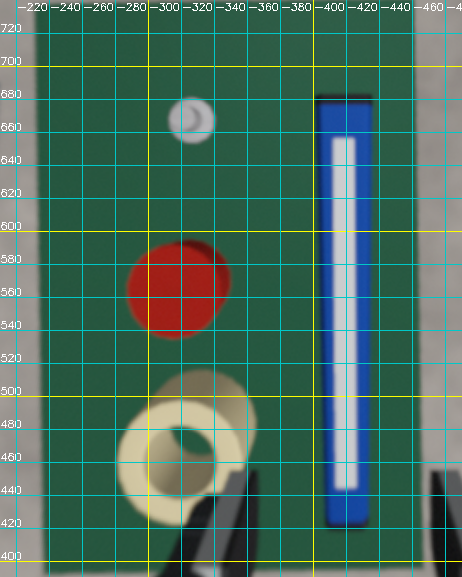

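Blue lies parked at about (552, −419), clear of the roll, tin and cap. Next is pink, from the iron tray to the junior tray.

Request:
send_rows([
  [-0.6,-0.004,-0.05,0,0,0,0],
  [-0.6,-0.004,-0.05,0,0,0,0],
  [-0.6,-0.004,-0.05,0,0,0,0],
  [-0.6,-0.004,-0.05,0,0,0,0],
  [-0.6,-0.004,-0.05,0,0,0,0],
  [-0.6,-0.004,-0.05,0,0,0,0],
  [-0.6,-0.004,-0.05,0,0,0,0],
  [-0.6,-0.003,-0.05,0,0,0,0],
  [-0.6,-0.003,-0.05,0,0,0,0],
  [-0.6,-0.003,-0.053,0,0,0,0.035],
])

```text
time_s: 11.35
eef_pos: [517.0, 85.5, 214.3]
ee_rot: [-0.0, 1.0, -0.018, 0.0]
force: [0.5, -0.4, 0.9]
grip_width: 0.8
grip_force: 0.0
```

Request:
send_rows([
  [-0.6,0,0,0.04,0,0,0],
  [-0.6,0,0,0.05,0,0,0],
  [-0.6,0,0,0.05,0,0,0],
  [-0.6,0,0,0.049,0,0,0],
  [-0.6,0,0,0,0,0,0],
  [1,0,0,0,0,0,0],
  [1,0,0,0,0,0,0],
  [1,0,0,0,0,0,0],
  [1,0,0,0,0,0,0],
  [1,0,0,0,0,0,0],
], squeeze=30)

```text
time_s: 12.6
eef_pos: [518.2, 83.9, 27.0]
ee_rot: [0.0, 1.0, -0.017, 0.001]
force: [-1.0, 0.1, 8.6]
grip_width: 0.235
grip_force: 29.3
```

Request:
send_rows([
  [1,0,0,-0.04,0,0,0],
  [1,0,0,-0.05,0,0,0],
  [1,0,0,-0.05,0,0,-0.035],
  [1,-0.005,-0.05,0,0,0,0],
  [1,-0.005,-0.05,0,0,0,0],
  [1,-0.005,-0.05,0,0,0,0],
  [1,-0.0065,-0.05,0,0,0,0],
  [1,0,-0.0266,0,0,0,-0.055],
  [1,0,0,0,0,0,0],
  [1,0,0,0,0,0,0],
])

```text
time_s: 13.85
eef_pos: [495.9, 309.9, 165.7]
ee_rot: [0.0, 1.0, 0.027, 0.0]
force: [-0.2, 0.4, -0.8]
grip_width: 0.234
grip_force: 30.0
```

```bash
python3 - <<'E'
from h import *
p=ctrl.capture("wrist");s=ctrl.sense();print(s["eef_pos"],s["grip_width"])
a=rect(p,43,380,680,235,425,1.95);b=rect(p,43,380,680,5,175,1.95)
cv2.imwrite("pics/r4.png",np.hstack([a,b]))
E
```

```text
[495.99665576 309.66620027 165.63595229] 0.23512405310748494
```

View pics/r4.png

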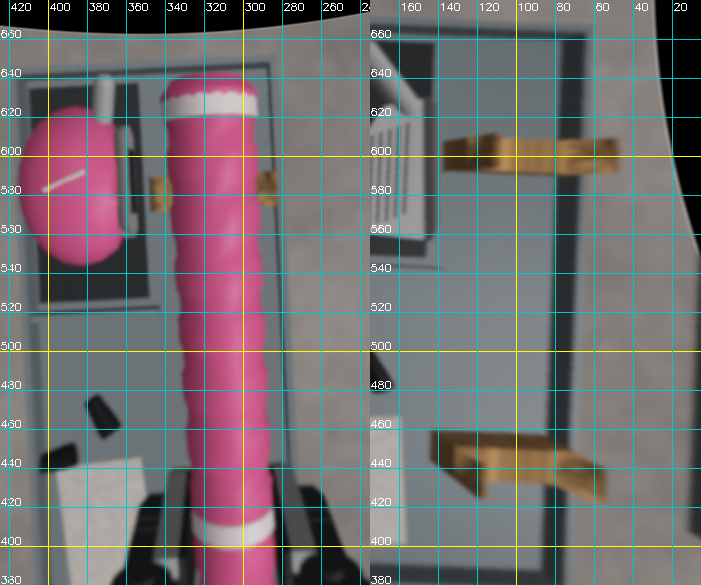

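Request:
send_rows([
  [1,0,0,0.05,0,0,0],
  [1,0,0,0.05,0,0,0],
  [1,0,0,0.03,0,0,0],
  [1,0,0,0.008,0,0,0],
  [1,0,0,0,0,0,0],
  [0,0,0,0,0,0,0],
  [0,0,0,0,0,0,0],
  [0,0,0,0,0,0,0],
  [-0.2,0,0,0,0,0,0],
  [-0.2,0,0,-0.05,0,0,0],
])

```text
time_s: 15.15
eef_pos: [494.0, 309.8, 74.9]
ee_rot: [0.001, 1.0, 0.028, -0.003]
force: [0.9, 0.9, -0.2]
grip_width: 0.6
grip_force: 0.0
```

Request:
send_rows([
  [-0.2,0,0,-0.05,0,0,0],
  [-0.2,0,0,-0.05,0,0,0],
  [-0.2,0,0,-0.04,0,0,0.055],
  [-0.6,0,0,0,0,0,0],
  [-0.6,0,0,0,0,0,0],
  [-0.6,0.006,0.05,0,0,0,0],
  [-0.6,0.006,0.05,0,0,0,0],
  [-0.6,0.006,0.05,0,0,0,0],
  [-0.6,0.006,0.05,0,0,0,0],
  [-0.6,0.006,0.05,0,0,0,0],
])

```text
time_s: 16.4
eef_pos: [525.4, 59.0, 215.9]
ee_rot: [-0.0, 1.0, 0.0, -0.001]
force: [1.4, 0.5, -0.2]
grip_width: 0.797
grip_force: 0.0
```

Request:
send_rows([
  [-0.6,0.004,0.05,0,0,0,0],
  [-0.6,0.004,0.05,0,0,0,0],
  [-0.6,0.004,0.05,0,0,0,0],
  [-0.6,0.003,0.05,0,0,0,0],
  [-0.6,0,0.018,0,0,0,0],
  [-0.6,0,0,0,0,0,0],
  [-0.6,0,0,0,0,0,0],
  [-0.6,0,0,0,0,0,0],
  [-0.6,0,0,0,0,0,0],
  [-0.6,0,0,0,0,0,0],
])

```text
time_s: 17.65
eef_pos: [541.0, -157.0, 217.4]
ee_rot: [0.0, 1.0, 0.0, 0.0]
force: [-0.8, -0.5, -0.4]
grip_width: 0.799
grip_force: 0.0
```

```bash
python3 - <<'E'
from h import *
p=ctrl.capture("wrist");s=ctrl.sense();print(s["eef_pos"],s["grip_width"])
a=rect(p,43,380,690,-250,-90,1.9);b=rect(p,38,380,690,225,425,1.9)
q=ctrl.capture("side");x,y=proj(q,[496,311,38]);x,y=int(x),int(y)
c=cv2.resize(q["img"][y-60:y+60,x-55:x+55,::-1],(0,0),fx=1,fy=1);c=cv2.resize(c,(110,120))
cv2.imwrite("pics/r5.png",np.hstack([a,b]))
E
```

```text
[ 540.95428962 -157.12395359  217.3425222 ] 0.8002799888728065
```

View pics/r5.png

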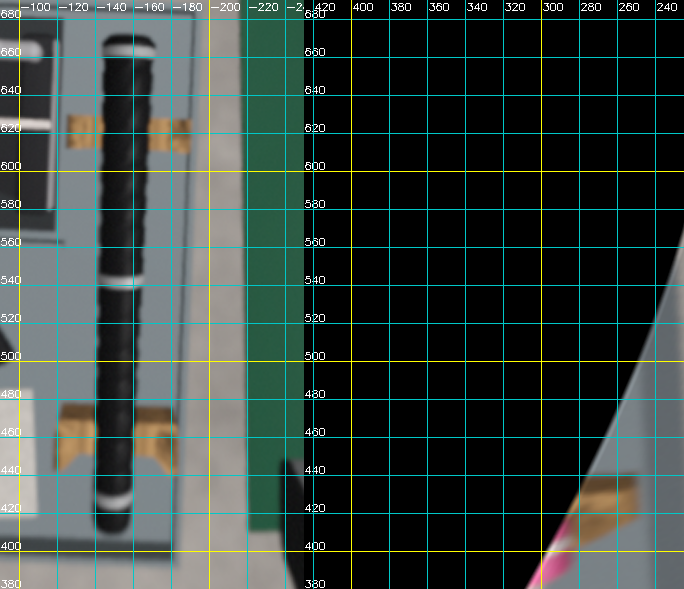

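Black grip's middle is at (539, −153), yaw −0.032. The putter lane centre is at (535.5, −154), yaw −0.039. I'll grasp black.

Request:
send_rows([
  [-0.6,-0.002,-0.004,0.04,0,0,0.035],
  [-0.6,0,0,0.05,0,0,0],
  [-0.6,0,0,0.05,0,0,0],
  [-0.6,0,0,0.052,0,0,0],
  [-0.6,0,0,0,0,0,0],
  [1,0,0,0,0,0,0],
  [1,0,0,0,0,0,0],
  [1,0,0,0,0,0,0],
  [1,0,0,0,0,0,0],
  [1,0,0,0,0,0,0],
], squeeze=35)

```text
time_s: 19.0
eef_pos: [539.9, -153.8, 27.4]
ee_rot: [0.001, 1.0, -0.017, 0.001]
force: [-1.9, 0.8, 7.8]
grip_width: 0.279
grip_force: 34.4
```

Request:
send_rows([
  [1,0,0,-0.04,0,0,0],
  [1,0,0,-0.05,0,0,0],
  [1,0,0,-0.05,0,0,0],
  [1,-0.0063,-0.0473,0,0,0,0],
  [1,-0.0063,-0.0473,0,0,0,0],
  [1,-0.0063,-0.0473,0,0,0,0],
  [1,-0.0063,-0.0473,0,0,0,0],
  [1,-0.0063,-0.0473,0,0,0,0],
  [1,0,0,0,0,0,0],
  [1,0,0,0,0,0,0],
])

```text
time_s: 20.25
eef_pos: [515.9, 83.7, 165.9]
ee_rot: [0.0, 1.0, -0.017, 0.001]
force: [0.7, 0.1, -1.2]
grip_width: 0.274
grip_force: 35.0
```

```bash
python3 - <<'E'
from h import *
p=ctrl.capture("wrist");s=ctrl.sense();print(s["eef_pos"],s["grip_width"])
a=rect(p,43,380,690,5,175,1.9);b=rect(p,37,360,660,225,425,1.9)
b=cv2.copyMakeBorder(b,0,a.shape[0]-b.shape[0],0,0,0)
cv2.imwrite("pics/r6.png",np.hstack([a,b]))
E
```

```text
[515.89786039  83.28353816 165.77188908] 0.2725904624353395
```

View pics/r6.png

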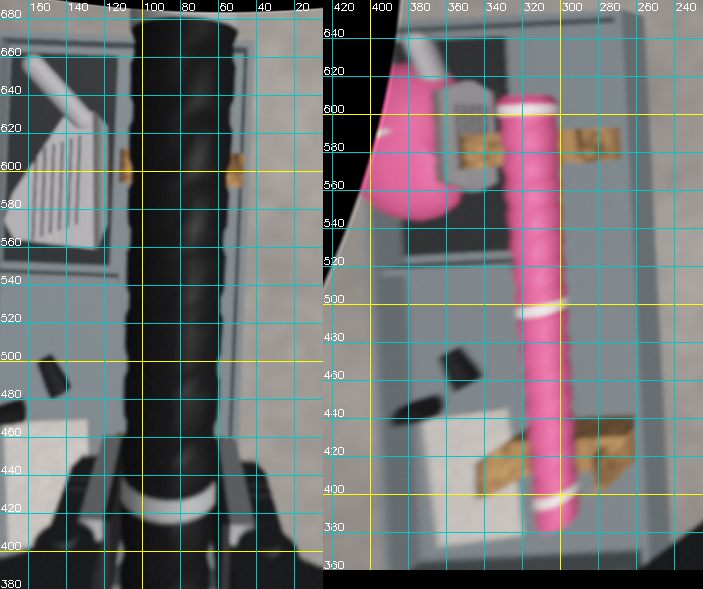

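Pink lies centred on the junior cradles at (495, 310), and black hovers over the iron lane. I'll place black.

Request:
send_rows([
  [1,0.001,0,0.05,0,0,0],
  [1,0,0,0.05,0,0,0],
  [1,0,0,0.03,0,0,0],
  [1,0,0,0.008,0,0,0],
  [1,0,0,0,0,0,0],
  [0,0,0,0,0,0,0],
  [0,0,0,0,0,0,0],
  [0,0,0,0,0,0,0],
  [-0.2,0,0,0,0,0,0],
  [-0.2,0,0,-0.05,0,0,0],
])

```text
time_s: 21.55
eef_pos: [514.8, 84.1, 75.3]
ee_rot: [-0.0, 1.0, -0.017, -0.003]
force: [0.0, -0.3, 1.0]
grip_width: 0.6
grip_force: 0.0
```

Request:
send_rows([
  [-0.2,0,0,-0.05,0,0,0],
  [-0.2,0,0,-0.05,0,0,0],
  [-0.2,0,0,-0.04,0,0,-0.035],
  [-0.2,0,0,0,0,0,0],
  [-0.2,0,0,0,0,0,0],
  [-0.2,0.004,0.05,0,0,0,0],
  [-0.2,0.004,0.05,0,0,0,0],
  [-0.2,0.004,0.05,0,0,0,0],
  [-0.2,0.004,0.05,0,0,0,0],
  [-0.2,0.004,0.05,0,0,0,0],
])

```text
time_s: 22.8
eef_pos: [536.2, -167.4, 215.6]
ee_rot: [-0.001, 1.0, -0.0, -0.001]
force: [-0.2, 0.4, 0.2]
grip_width: 0.603
grip_force: 0.0
```

Request:
send_rows([
  [-0.2,0.004,0.05,0,0,0,0],
  [-0.2,0.004,0.05,0,0,0,0],
  [-0.2,0.004,0.05,0,0,0,0],
  [-0.2,0.004,0.05,0,0,0,0],
  [-0.2,0,0.05,0,0,0,0],
  [-0.2,0,0,0,0,0,0],
  [-0.2,0,0,0,0,0,0],
  [-0.2,0,0,0,0,0,0],
  [-0.2,0,0,0,0,0,0],
  [-0.2,0,0,0,0,0,0],
])

```text
time_s: 24.05
eef_pos: [553.0, -415.5, 217.5]
ee_rot: [0.0, 1.0, 0.0, 0.0]
force: [0.3, 0.3, -0.2]
grip_width: 0.597
grip_force: 0.0
```

Request:
send_rows([
  [-0.2,0.001,0.0035,0.05,0,0,0],
  [-0.2,0,0,0.05,0,0,0],
  [-0.2,0,0,0.05,0,0,0],
  [-0.2,0,0,0.045,0,0,0],
  [-0.2,0,0,0.018,0,0,0],
  [-0.2,0,0,0,0,0,0],
  [1,0,0,0,0,0,0],
  [1,0,0,0,0,0,0],
  [1,0,0,0,0,0,0],
  [1,0,0,0,0,0,0],
], squeeze=35)

```text
time_s: 25.3
eef_pos: [554.7, -420.4, 6.9]
ee_rot: [0.002, 1.0, 0.0, 0.001]
force: [0.6, -0.9, 6.4]
grip_width: 0.342
grip_force: 35.7
```

Request:
send_rows([
  [1,0,0,-0.04,0,0,0],
  [1,0,0,-0.06,0,0,0],
  [1,0,0,-0.06,0,0,0],
  [1,-0.004,-0.053,0,0,0,0],
  [1,-0.004,-0.053,0,0,0,0],
  [1,-0.004,-0.053,0,0,0,0],
  [1,-0.004,-0.053,0,0,0,0],
  [1,-0.003,-0.054,0,0,0,0.039],
  [1,0,0,0,0,0,0],
  [1,0,0,0,0,0,0],
])

```text
time_s: 26.55
eef_pos: [535.0, -153.9, 165.0]
ee_rot: [0.0, 1.0, -0.019, 0.001]
force: [-0.3, -0.8, -0.7]
grip_width: 0.34
grip_force: 35.0
```

```bash
python3 - <<'E'
from h import *
p=ctrl.capture("wrist");s=ctrl.sense();print(s["eef_pos"],s["grip_width"])
a=rect(p,43,380,690,-250,-90,1.9);b=rect(p,38,380,690,5,175,1.9)
cv2.imwrite("pics/r7.png",np.hstack([a,b]))
E
```

```text
[ 534.90091929 -154.40454693  164.76073105] 0.3399443399221691
```

View pics/r7.png

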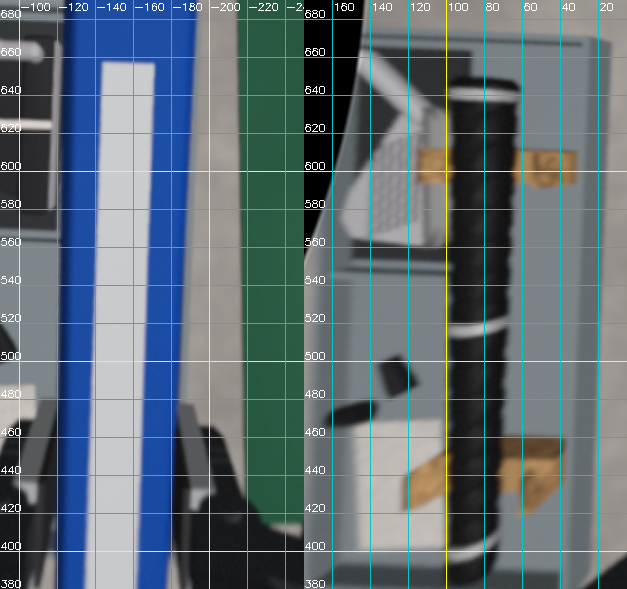

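Black is seated in the iron tray, its middle at about (516, 83), and blue is lined up over the putter lane. I'll lower it.

Request:
send_rows([
  [1,0,0,0.05,0,0,0],
  [1,0,0,0.05,0,0,0],
  [1,0,0,0.026,0,0,0],
  [1,0,0,0.008,0,0,0],
  [1,0,0,0,0,0,0],
  [0,0,0,0,0,0,0],
  [0,0,0,0,0,0,0],
  [0,0,0,0,0,0,0],
  [-0.2,0,0,0,0,0,0],
  [-0.2,0,0,-0.05,0,0,0],
])

```text
time_s: 27.85
eef_pos: [533.0, -152.6, 78.1]
ee_rot: [-0.002, 1.0, -0.019, -0.003]
force: [0.4, 0.6, 1.0]
grip_width: 0.597
grip_force: 0.0
```

Request:
send_rows([
  [-0.2,0,0,-0.05,0,0,0],
  [-0.2,0,0,-0.05,0,0,0],
  [-0.2,0,0,-0.05,0,0,0],
  [-0.2,0,-0.04,-0.02,0,0,0],
  [-0.2,0,-0.05,0,0,0,0],
  [-0.2,0,-0.05,0,0,0,0],
  [-0.2,0,-0.05,0,0,0,0],
  [-0.2,0,-0.04,0,0,0,0],
  [-0.2,0,0,0,0,0,0],
  [-0.2,0,0,0,0,0,0],
])

```text
time_s: 29.1
eef_pos: [543.6, 75.9, 250.2]
ee_rot: [0.0, 1.0, -0.019, -0.0]
force: [-0.9, -1.0, 0.3]
grip_width: 0.598
grip_force: 0.0
```

```bash
python3 - <<'E'
from h import *
p=ctrl.capture("wrist");s=ctrl.sense();print(s["eef_pos"],s["grip_width"],s["time_s"])
a=rect(p,38,370,690,-210,-85,1.8);b=rect(p,38,370,690,30,160,1.8);c=rect(p,38,370,690,250,400,1.8)
cv2.imwrite("pics/r8.png",np.hstack([c,b,a]))
E
```

```text
[543.65953823  75.548272   250.27738378] 0.6004099859182939 29.15
```

View pics/r8.png

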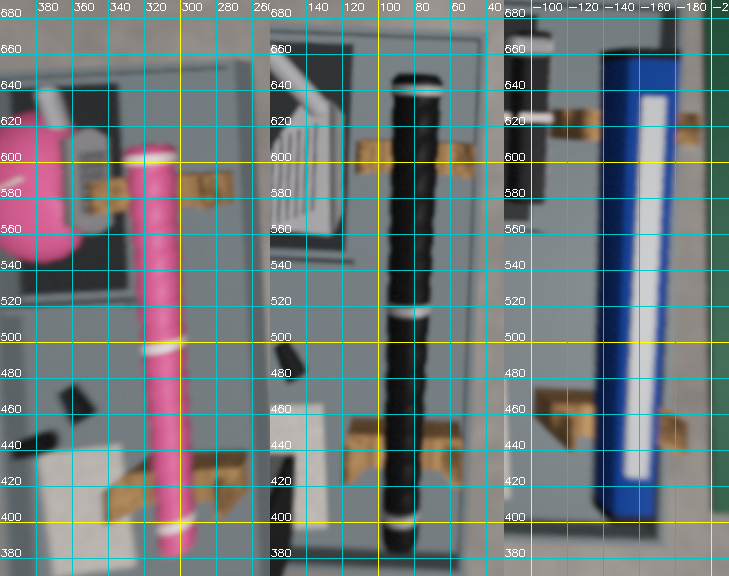

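Blue lies between the cheeks at about (533, −154). Pink and black are centred in their lanes, and the gripper is clear of everything.

```bash
python3 -c "
from rig import ctrl
print(ctrl.finish_job())"
```

```text
the job is handed in; nothing more can be done
None
```

The job is handed in at about 29 s of the 106 s allowed: in the last picture each grip lies centred on its own tray's cradles (blue was parked on the mat first), and the tape roll, tin and butt cap were in place when last checked after that parking. No verdict was returned.

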